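# Dispense one specimen cassette through the lever guard

### The job

Dispense one specimen cassette: reach down through the window in the dispenser's steel guard with the fingertips, press the lever all the way down, then let it come back up, just once, so that only the lowest cassette of the stack drops into the tray. Do not touch the guard or the cassettes, pick nothing up, and leave the jar, the slide box and the beaker where they stand.

Things in the scene. Friction and masses are not known exactly. Their poses are not given: they have to be found in the camera images.
- dispenser: White fixed dispenser, 245 x 215 mm, front to -x. Origin: under its middle, bench level. At y = -60 mm: open-topped magazine, 51 wide, 39 deep, centred at x = 0, top 70 mm high; before it a steel tray (x -118 to -20, y -98 to -22, floor 10 high, walls to 24). +y side: lever housing (x -50 to 115, y -25 to 105), deck 78 mm high, carrying lever and guard.
- lever (a joint): Spring lever, rad: 0 = up, 0.28 = all the way down on its stop (above 0.25 counts). Hinged about the dispenser's y axis, 90 mm behind (+x of) the pad centre. Takes 2 N at the pad to start, 6 N at the stop, 2 N more at 50 mm/s; springs back within 1 s. It drives a shuttle that pushes the lowest cassette out to the front; near the end of the press it drops into the tray.
- lever_pad (a point): Centre of the top face of the lever's black pad, 40 mm (x) by 34 mm (y), 6 mm thick; 122 mm above the bench at rest, about 97 mm when all the way down. x runs along the lever towards its hinge (the dispenser's x at rest).
- guard: Steel hood 126 x 126 mm bolted on the deck over the lever, square with the dispenser; its centre sits up to 8 mm off the pad centre in x and y. Origin: centre of its foot on the deck. Flat 4 mm top with a square window 84 x 84 mm in the middle, border 21 mm; top face 58 mm above its origin (136 mm above the bench). Walls at front and sides 34 mm high, open slots above them.
- guard_window (a point): Centre of the guard's square window, 84 x 84 mm, in the plane of its top face, 136 mm above the bench; x and y parallel to the window's edges, z up. At rest the pad lies 14 mm below this plane, all the way down 39 mm below.
- cassette1: Lowest white plastic cassette in the magazine, 28 (x) x 40 (y) x 8 mm, 10 to 17 g, loose. Origin: centre of its underside.
- cassette2: The second cassette from below, same make, lying on cassette1.
- cassette3: The third cassette from below, same make.
- cassette4: The top cassette, same make, its top 56 mm above the bench.
- jar: Lidded specimen jar, 60 mm across, 75 mm tall, loose bystander. Origin: centre of its underside.
- slide_box: Flat grey slide box, 90 x 95 x 32 mm, loose bystander. Origin: centre of its underside.
- beaker: White beaker, 56 mm across, 65 mm tall, open, loose bystander. Origin: centre of its underside.
Not all that is in view belongs to the job. What is shaped like the cassette4 but black or purple is not meant.

How it is judged:
By the outcome, as a careful person would: the job done as asked, in the order asked, and still so for the second after the job is handed in, with the robot touching nothing.
It also fails if it takes over 32 s, if anything falls off the work surface, if the arm or the gripper's body presses on something with over 40 N, if the wrist force passes 120 N, or if a joint passes its speed limit or range.

### The arm

A 6-joint arm with a two-finger parallel gripper is mounted at the origin on the work surface. World frame = base frame: x ahead of the robot, y to its left, z up, the work surface at z = 0. Lengths are in m, angles in rad, forces in N, time in s.
With the tool pointing down it reaches from about 0.375 to 0.925 m from the base axis. Payload 5.7 kg.
Tool frame: the origin (TCP) lies between the finger pads; the fingertips stand finger_overhang ahead of it and the grasp point (between the pads) lies 11 mm behind it (finger_overhang is the distance from the TCP to the fingertips, in m); z points along the fingers, y is the direction in which the jaws open and shut (so a half turn about z gives the same grasp; the last joint's range is limited). The gripper opens to 85 mm and grips with 20 to 120 N. Pads are 22 mm wide; open, the fingers measure 114 mm over their backs; the gripper's body (76 mm by 85 mm) begins 54 mm behind the grasp point. The pads swing forward as they close: fully open they stand 13 mm farther back than shut.
Start: joints at [1.079, 0.359, 1.51, -0, 1.272, -0.115], TCP at [0.221, 0.558, 0.239] pointing down, gripper open.
Joint ranges: [-2.97, 2.97], [-1.01, 2.36], [0.21, 2.38], [-0.96, 4.11], [0.2, 2.71], [-2.98, 2.98]. Speed limits (rad/s): [2.39, 2.39, 3.14, 3.14, 3.14, 3.14].

### API

Orientations are given as a unit quaternion [x, y, z, w].
In Python, from cell import state, camera, camera_info, sign_off, search_frame, masks_of, landmark_of, finger_overhang gives the robot as it stands.
- The arm moves only by the shell command python3 -m creep 'ROWS' [FORCE]. ROWS is JSON, a list that holds one entry, the list of rows, each a list of 7 numbers: the shift along the tool's x, y, z scaled (see below), then the turn, a rotation vector about the tool's x, y, z scaled (see below), then the gripper command: -1 is shut, 1 is fully open, values between are in proportion. In form: [[[tx, ty, tz, ax, ay, az, grip], ...]]. A call has 1 to 10 rows; each row shifts and turns the commanded pose from where the row before left it, along the tool's axes as they then stand; what a row does not reach is not made up. The controller multiplies each number of a shift by 0.15 m and each number of a turn by 90 degrees. A row lasts 1/10 s, in which the tool goes at most 50 mm and 8.59 degrees, less where a joint would pass 70% of its speed; a pose out of reach is approached as far as the arm can. A call with a number of a shift or a turn outside -1 to 1 is refused whole. A call with a gripper value outside its range is refused whole. The fingers move at their own pace and stop on an object; FORCE is the grip in N (left out, the last holds). Time passes only in rows, so rows that do not move let the fingers close. It gives the time, the measured TCP pose, the force and the opening at its end, in the units of the state.
- state(): the state, without advancing time (a new reading comes with each control period).
- camera(name): name is "side" or "top" or "wrist"; returns (picture, depth): 384x512x3 uint8, red, green, blue; 384x512 float32, m along the optical axis (not along the pixel's ray), 0 where there is no reading.
- camera_info(name): a dict with "fovy" (degrees; the focal length in pixels is half the picture's height over the tangent of half this angle, whatever the lens; pixels are square), "cx", "cy" (the principal point, pixels), "world_to_cam" (4x4, takes a point from world to camera coordinates). Camera axes: x right, y up, looking along -z (the intrinsics and any distortion apply to the point x, -y, -z); pixel columns grow to the right and rows downward; lengths in m; the calibration is good to about 2 mm. A picture is of the moment at which its call begins: read the wrist's pose just before it. camera_info takes no time and is no camera call; for the wrist camera it gives the pose at the moment of the call.
- sign_off(): hands the job in, once; it reports no verdict.
Trained networks look in the newest picture that a camera, given by its name, has taken for a name from the list of things; names that differ only in an ending like _2 or _b are one class to them, and where a whole thing is asked for, a point or a joint stands for the part that bears it (a point fixed in the world has none). Each returns a list of dicts, best first, with "p" (0 to 1); they miss things now and then, are a little off and sometimes report something else, mostly with a low value. They report only what shows in the picture. A call takes as long as a camera call. They do not tell look-alikes from the thing itself.
- search_frame(camera, name): "point" ([row, column] in pixels, amid what is visible of it).
- masks_of(camera, name): "pixels" (384x512 bool, what is visible of it) and "point" ([row, column] in pixels, amid what is visible of it).
- landmark_of(camera, name): "point" ([row, column] in pixels: a listed point, or the origin of a listed thing).
The state is a dict: "t": time; "joint_positions": joint angles; "dq": joint speeds; "joint_torque": joint torques, N m; "position": TCP position; "eef_rot": TCP orientation; "wrist_force": force on the tool from outside, world axes, zero at the start; "torque": the same for the moment, N m; "grip_width": opening from 0.0 (shut) to 1.0 (fully open).
Only numpy, scipy, OpenCV 4.12 (cv2) and the standard library are available. Lean on these libraries where they do the work, as an engineer would, in place of code of your own. Each camera call takes 0.05 s, during which the arm holds its last target.

## Working session

There is one attempt and no reset: what is moved stays moved. The work goes in short steps, Python scripts to look and compute and a shell command to move; the robot and the scene stay as the last step left them, time stands still between calls to the robot, and variables do not carry over. Pictures are saved under pics/ and viewed, and the job is handed in when it is done.

```bash
mkdir -p pics; ls; cat > h.py <<'E'
import numpy as np, cv2
from cell import *
def K(n):
    i=camera_info(n); f=192/np.tan(np.radians(i['fovy'])/2); return f,i['cx'],i['cy'],np.array(i['world_to_cam']),i
def px2w(n,r,c,depth=None,z=None):
    f,cx,cy,T,_=K(n); d=np.array([(c-cx)/f,-(r-cy)/f,-1.0]); Ti=np.linalg.inv(T)
    if depth is None:
        dw=Ti[:3,:3]@d; o=Ti[:3,3]; depth=(z-o[2])/dw[2]
    return Ti[:3,:3]@(d*depth)+Ti[:3,3]
def w2px(n,p):
    f,cx,cy,T,_=K(n); q=T[:3,:3]@np.array(p)+T[:3,3]; return (cy-f*q[1]/-q[2], cx+f*q[0]/-q[2])
E
python3 - <<'E'
from h import *
print(state(), finger_overhang)
for n in ("top","side","wrist"):
    i=camera_info(n); print(n,{k:v for k,v in i.items()})
    im,d=camera(n); cv2.imwrite(f"pics/{n}0.png",im[:,:,::-1]); np.savez(f"{n}0.npz",im=im,d=d)
    for t in ("lever_pad","guard_window","dispenser","guard"):
        r=landmark_of(n,t); print(n,t,[(np.round(x['point'],1),round(x['p'],2)) for x in r[:3]])
E
```

```text
pics
{'t': 0.0, 'joint_positions': array([ 1.07890787e+00,  3.59496468e-01,  1.51144900e+00, -6.50884638e-05,
        1.27250003e+00, -1.15114272e-01]), 'dq': array([ 0.00021944, -0.00030284,  0.00070383,  0.00080652, -0.00078893,
       -0.00064449]), 'joint_torque': array([-2.48878918e-03, -5.27616334e+01, -2.78626585e+01, -4.39956411e-04,
        1.32224357e-02,  1.26053885e-05]), 'position': array([0.2204684 , 0.55729915, 0.23845235]), 'eef_rot': array([ 1.87265266e-01,  9.82308944e-01, -8.93372052e-04, -2.47195888e-04]), 'wrist_force': array([ 0.5923046 , -0.80787947, -0.71093288]), 'torque': array([ 0.01365574, -0.05518356, -0.01144285]), 'grip_width': 0.9974167913393155} 0.008
top {'fovy': 49.088903786510016, 'cx': 251.45619221865803, 'cy': 186.95769755729535, 'world_to_cam': array([[-0.00390481, -0.99981988, -0.01857294,  0.04154062],
       [ 0.99395029, -0.00591917,  0.10967128, -0.61399954],
       [-0.10976147, -0.01803233,  0.99379437, -0.96279226],
       [ 0.        ,  0.        ,  0.        ,  1.        ]])}
top lever_pad [(array([203.9, 231.5]), 0.92)]
top guard_wind
[... 446 characters left out ...]
5]), 0.61), (array([239.3, 241.4]), 0.49)]
side guard_window [(array([193.1, 220.8]), 0.83)]
side dispenser [(array([238.7, 240.1]), 0.72)]
side guard [(array([211.2, 222.9]), 0.87)]
wrist {'fovy': 60.46629395950974, 'cx': 255.74353611179475, 'cy': 188.0222554842397, 'world_to_cam': array([[ 3.66622099e-01,  9.30369915e-01,  2.39917726e-04,
        -5.99607392e-01],
       [-8.87971968e-01,  3.49991676e-01, -2.98348139e-01,
         3.99575928e-02],
       [-2.77658102e-01,  1.09167981e-01,  9.54457087e-01,
        -3.79854989e-01],
       [ 0.00000000e+00,  0.00000000e+00,  0.00000000e+00,
         1.00000000e+00]])}
wrist lever_pad []
wrist guard_window []
wrist dispenser []
wrist guard []
```

View pics/top0.png

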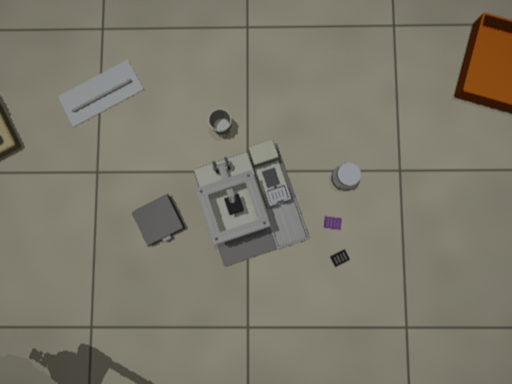

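View pics/side0.png

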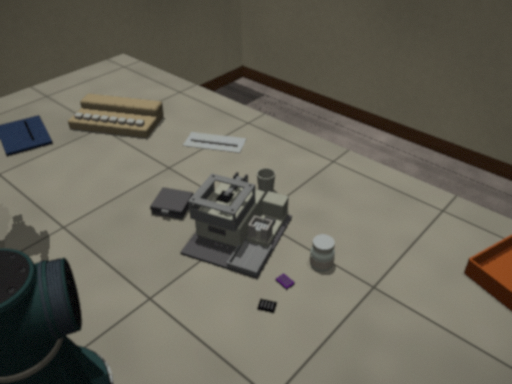

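```bash
python3 - <<'E'
from h import *
print('pad top',px2w("top",203.9,231.5,z=.122))
print('pad side',px2w("side",197.3,223.5,z=.122))
print('win side',px2w("side",193.1,220.8,z=.136), 'guard side',px2w('side',211.2,222.9,z=.078))
print('disp',px2w("top",205.9,252.4,z=0),px2w("side",238.7,240.1,z=0))
E
```

```text
pad top [0.56804781 0.08004304 0.122     ]
pad side [0.56045988 0.07365601 0.122     ]
win side [0.55602873 0.07781763 0.136     ] guard side [0.55622571 0.07469072 0.078     ]
disp [0.57144266 0.03701234 0.        ] [0.56902151 0.02885387 0.        ]
```

```bash
python3 - <<'E'
from h import *
z=np.load('top0.npz'); im,d=z['im'],z['d']
cv2.imwrite('pics/crop.png',cv2.resize(im[120:280,170:370,::-1],None,fx=4,fy=3.7,interpolation=cv2.INTER_CUBIC))
for n in ('top','side'):
    z=np.load(n+'0.npz'); d=z['d']
    f,cx,cy,T,_=K(n); r,c=np.mgrid[:384,:512]; Ti=np.linalg.inv(T)
    P=np.stack([(c-cx)/f*d,-(r-cy)/f*d,-d],-1)@Ti[:3,:3].T+Ti[:3,3]
    near=(d>0)&(np.hypot(P[...,0]-.56,P[...,1]-.075)<.13)
    print(n,np.histogram(P[...,2][near],bins=np.arange(-.01,.17,.01)))
    m=near&(P[...,2]>.128)&(P[...,2]<.146)
    q=P[m][:,:2]; (c0,s,a)=cv2.minAreaRect((q*1000).astype(np.float32)); print(len(q),P[m].mean(0),c0,s,a)
    m2=near&(P[...,2]>.115)&(P[...,2]<.127); print('pad?',m2.sum(),np.median(P[m2],axis=0))
E
```

```text
top (array([ 464, 1635, 1463,  322,  225,   33,  237,   67, 1833,  485,   11,
          8,   46,  484, 1932,   43,    0]), array([-0.01,  0.  ,  0.01,  0.02,  0.03,  0.04,  0.05,  0.06,  0.07,
        0.08,  0.09,  0.1 ,  0.11,  0.12,  0.13,  0.14,  0.15,  0.16]))
1978 [0.56186903 0.07786264 0.1368506 ] (581.7279663085938, 84.28419494628906) (166.98495483398438, 126.15618133544922) 18.116851806640625
pad? 522 [0.58481182 0.08532699 0.12261434]
side (array([ 171,  855, 1199,  359,  259,  263,  383,  302,  725,  381,  239,
        249,  203,  264,  996,   14,    0]), array([-0.01,  0.  ,  0.01,  0.02,  0.03,  0.04,  0.05,  0.06,  0.07,
        0.08,  0.09,  0.1 ,  0.11,  0.12,  0.13,  0.14,  0.15,  0.16]))
1019 [0.55668382 0.0745313  0.13643581] (572.2915649414062, 82.40998077392578) (156.5013885498047, 129.78555297851562) 19.122520446777344
pad? 314 [0.5792171  0.08324668 0.12227404]
```

View pics/crop.png

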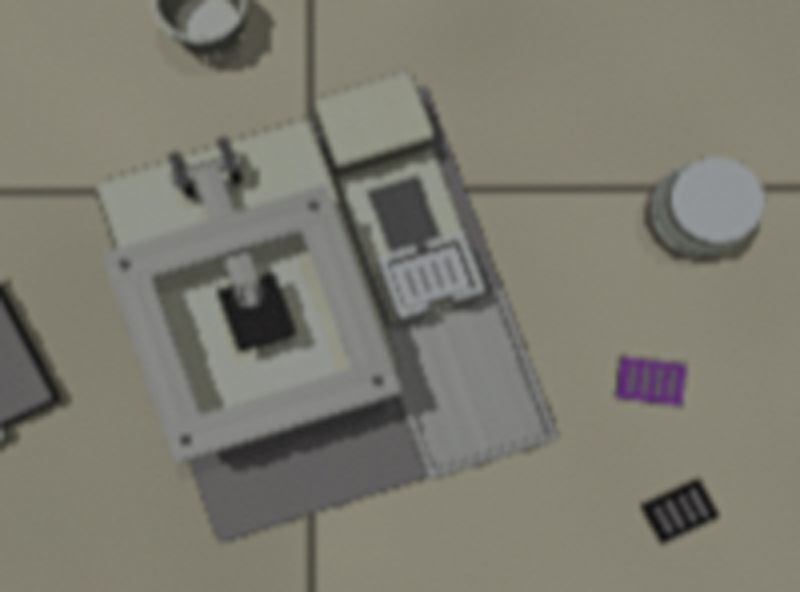

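```bash
python3 -m creep '[[[-0.27,-0.175,0,0,0,0,-1],[-0.27,-0.175,0,0,0,0,-1],[-0.27,-0.175,0,0,0,0,-1],[-0.27,-0.175,0,0,0,0,-1],[-0.27,-0.175,0,0,0,0,-1],[-0.27,-0.175,0,0,0,0,-1],[-0.27,-0.175,0,0,0,0,-1],[-0.27,-0.175,0,0,0,0,-1],[-0.27,-0.175,0,0,0,0,-1],[-0.27,-0.175,0,0,0,0,-1]]]' 40; python3 -c "
from h import *
s=state();print(s['joint_positions'],s['dq'])"
```

```text
t: 1.75
position: [0.5017, 0.163, 0.2395]
eef_rot: [0.187, 0.982, 0.0, 0.0]
wrist_force: [0.8, 1.1, 0.3]
grip_width: 0.005
[ 1.83094337e-01  2.54281899e-01  1.66551245e+00  6.78615149e-05
  1.22123531e+00 -1.01077526e+00] [-0.86028296  0.18593357 -0.26405509  0.0036042   0.06866843 -0.85434989]
```

```bash
python3 -m creep '[[[-0.27,-0.175,0,0,0,0,-1],[-0.27,-0.175,0,0,0,0,-1],[0,0,0,0,0,-0.09,-1],[0,0,0,0,0,-0.09,-1],[0,0,0,0,0,-0.09,-1],[0,0,0,0,0,-0.09,-1],[0,0,0,0,0,-0.085,-1],[0,0,0,0,0,0,-1],[0,0,0,0,0,0,-1]]]'; python3 - <<'E'
from h import *
from scipy.spatial.transform import Rotation as R
s=state();Rm=R.from_quat(s['eef_rot']).as_matrix();print(s['t'],s['position'],Rm.round(3),s['wrist_force'],s['joint_positions'])
T=K('wrist')[3]; print('cam',-T[:3,:3].T@T[:3,3])
im,d=camera('wrist'); cv2.imwrite('pics/w1.png',im[:,:,::-1]); np.savez('w1.npz',im=im,d=d,T=T)
for t in ("lever_pad","guard_window"):
    for x in landmark_of('wrist',t)[:2]: print(t,x['p'],x['point'],px2w('wrist',*x['point'],z=.122 if t=='lever_pad' else .136))
E
```

```text
t: 2.65
position: [0.5568, 0.0861, 0.2393]
eef_rot: [-0.159, 0.987, -0.0, -0.0]
wrist_force: [0.6, 0.6, 0.0]
grip_width: 0.001
2.65 [0.55675892 0.08613832 0.23931534] [[-0.95  -0.313 -0.   ]
 [-0.313  0.95  -0.   ]
 [ 0.    -0.    -1.   ]] [0.64153712 0.56127958 0.00407482] [ 3.09767848e-02  3.06397748e-01  1.59031804e+00 -1.35594094e-04
  1.24491451e+00 -1.85840249e+00]
cam [0.48433817 0.06157773 0.37471643]
lever_pad 0.67 [196.6, 240.3] [0.57022642 0.07706741 0.122     ]
lever_pad 0.28 [146.2, 12.1] [ 0.58661019 -0.10269062  0.122     ]
```

View pics/w1.png

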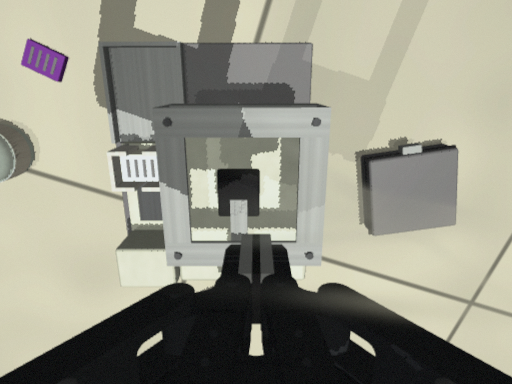

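```bash
python3 - <<'E'
from h import *
z=np.load('w1.npz'); im=z['im']; d=z['d']
cv2.imwrite('pics/w1c.png',cv2.resize(im[90:275,140:345,::-1],None,fx=3.2,fy=3.2,interpolation=cv2.INTER_CUBIC))
f=lambda c,r,zz: px2w('wrist',r,c,z=zz)[:2].round(4)
print('win',[f(c,r,.136) for c,r in((186,137),(299,137),(296.5,241),(190.5,241))])
print('outer',[f(c,r,.136) for c,r in((156,107),(329,107),(322,265),(166,265))])
print('bolts',[f(c,r,.136) for c,r in((168,122),(316,122),(309,255),(178,255))])
print('pad',[f(c,r,.122) for c,r in((218,169),(259,169),(259,215.5),(219,216))])
F,cx,cy,T,_=K('wrist'); r,c=np.mgrid[:384,:512]; Ti=np.linalg.inv(T)
P=np.stack([(c-cx)/F*d,-(r-cy)/F*d,-d],-1)@Ti[:3,:3].T+Ti[:3,3]
for rr in (150,165,175,185,195,205,213,220,230): print(rr,P[rr,239].round(4))
E
```

```text
win [array([0.5344, 0.0251]), array([0.5086, 0.1027]), array([0.587 , 0.1302]), array([0.6138, 0.0498])]
outer [array([ 5.206e-01, -4.000e-04]), array([0.4821, 0.1153]), array([0.6008, 0.1576]), array([0.6411, 0.0364])]
bolts [array([0.5281, 0.0102]), array([0.4947, 0.1105]), array([0.5956, 0.1442]), array([0.6291, 0.0434])]
pad [array([0.5538, 0.0534]), array([0.5436, 0.0841]), array([0.5811, 0.0967]), array([0.5919, 0.0655])]
150 [0.5427 0.0651 0.0786]
165 [0.5559 0.0693 0.0792]
175 [0.5533 0.0706 0.122 ]
185 [0.5604 0.073  0.1247]
195 [0.5689 0.0756 0.123 ]
205 [0.5767 0.0781 0.1241]
213 [0.5842 0.0804 0.1219]
220 [0.5902 0.0823 0.1217]
230 [0.5983 0.0849 0.1229]
```

View pics/w1c.png

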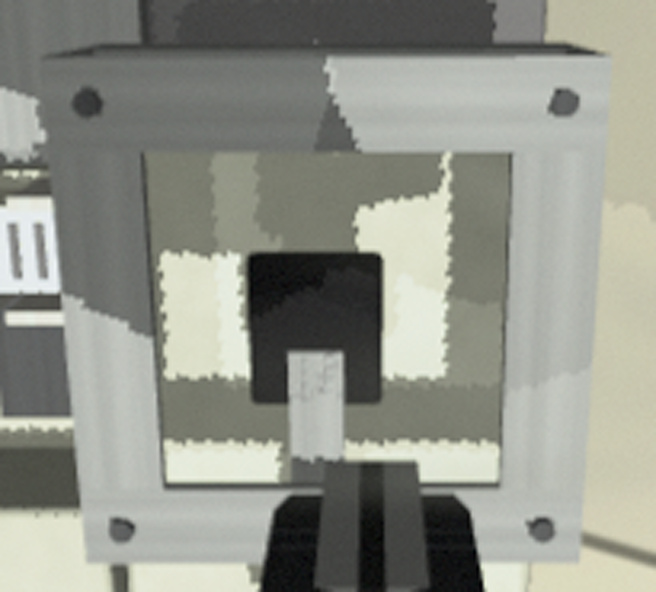

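```bash
python3 -m creep '[[[-0.02,-0.083,0,0,0,0,-1],[0,0,0.18,0,0,0.005,-1],[0,0,0.18,0,0,0,-1],[0,0,0.18,0,0,0,-1],[0,0,0,0,0,0,-1],[0,0,0,0,0,0,-1]]]'; python3 - <<'E'
from h import *
s=state();print(s['t'],s['position'],s['eef_rot'],s['wrist_force'])
for n in('wrist','side','top'):
    tip=s['position']-[0,0,.008]; print(n,'tip px',w2px(n,tip))
    im,d=camera(n); cv2.imwrite(f'pics/{n}2.png',im[:,:,::-1])
    r,c=map(int,w2px(n,tip)); r=max(80,min(304,r)); c=max(100,min(412,c)); print(r,c)
    cv2.imwrite(f'pics/{n}2c.png',cv2.resize(im[r-75:r+75,c-100:c+100,::-1],None,fx=4,fy=4,interpolation=cv2.INTER_CUBIC))
E
```

```text
t: 3.4
position: [0.5638, 0.0748, 0.1584]
eef_rot: [-0.156, 0.988, -0.0, -0.0]
wrist_force: [-0.1, -0.1, 0.9]
grip_width: 0.001
3.4 [0.56382771 0.07478054 0.15835772] [-1.56173502e-01  9.87729547e-01 -6.95218450e-05 -4.18266616e-04] [-0.10525343 -0.07289478  0.87063668]
wrist tip px (np.float64(250.29684281937523), np.float64(256.6526959525511))
247 256
side tip px (np.float64(187.6268373368713), np.float64(223.5698532745959))
187 223
top tip px (np.float64(204.96069282018433), np.float64(233.1245874870421))
204 233
```

View pics/wrist2c.png

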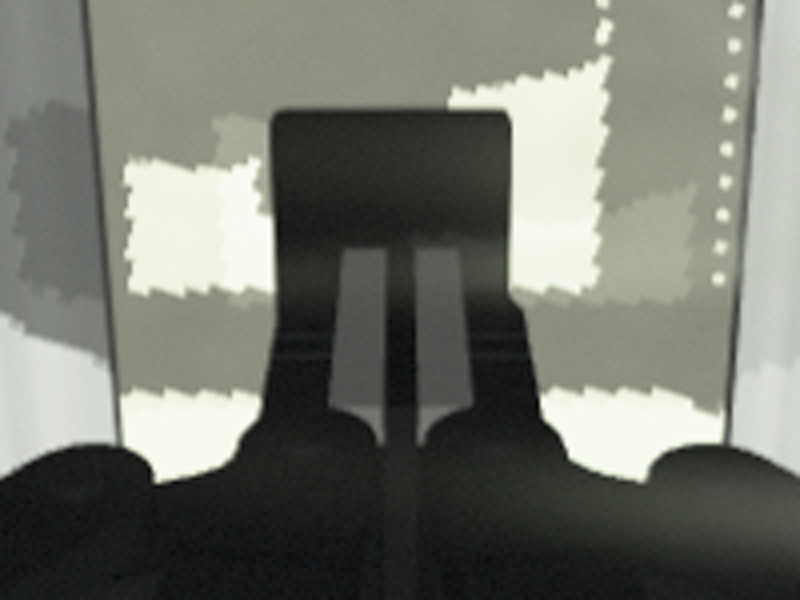

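View pics/side2c.png

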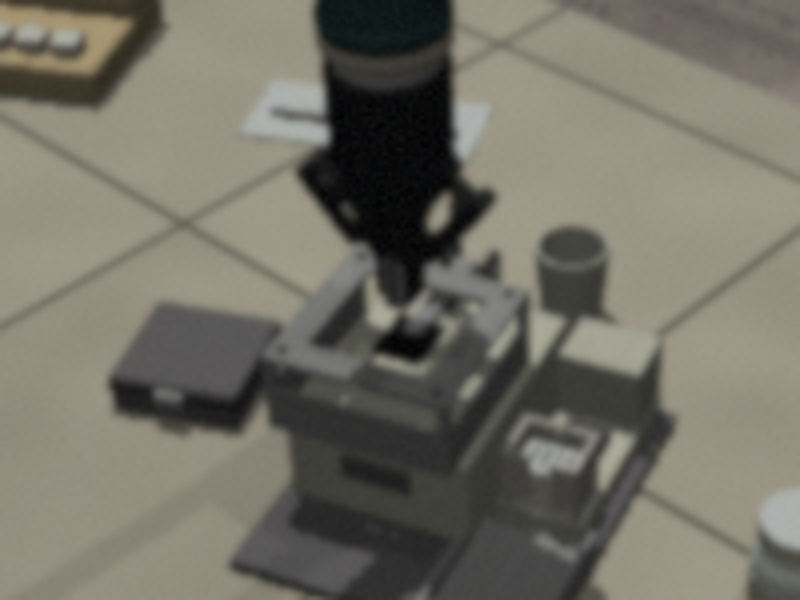

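```bash
python3 - <<'E'
from h import *
from scipy.spatial.transform import Rotation as R
s=state();Rm=R.from_quat(s['eef_rot']).as_matrix(); tip=s['position']-[0,0,.008]
for n in('wrist','side'):
    im,d=camera(n); F,cx,cy,T,_=K(n); r,c=np.mgrid[:384,:512]; Ti=np.linalg.inv(T)
    P=np.stack([(c-cx)/F*d,-(r-cy)/F*d,-d],-1)@Ti[:3,:3].T+Ti[:3,3]
    Q=(P-tip)@Rm*1000; m=(d>0)&(abs(Q[...,0])<60)&(abs(Q[...,1])<80)&(Q[...,2]>-120)&(Q[...,2]<3)
    m&=~((P[...,2]<.139)&False)
    for b in range(0,110,8):
        k=m&(-Q[...,2]>=b-4)&(-Q[...,2]<b+4)
        if k.sum(): q=Q[k]; print(n,b,k.sum(),'x',np.percentile(q[:,0],[0,5,95,100]).round(),'y',np.percentile(q[:,1],[0,5,50,95,100]).round())
E
```

```text
wrist 0 4 x [10. 10. 11. 11.] y [-7. -5.  3.  5.  5.]
wrist 8 336 x [ 6.  7. 11. 12.] y [-14. -12.  -1.  10.  12.]
wrist 16 543 x [ 6.  7. 11. 12.] y [-14. -13.  -0.  12.  13.]
wrist 24 635 x [ 6.  6. 11. 12.] y [-14. -13.  -1.  12.  13.]
wrist 32 568 x [ 6.  7. 11. 12.] y [-14. -13.  -0.  12.  13.]
wrist 40 977 x [-11.  -8.  12.  14.] y [-21. -13.  -1.  12.  21.]
wrist 48 2709 x [-13.  -7.  14.  14.] y [-34. -27.   1.  27.  34.]
wrist 56 6409 x [-12.  -8.  13.  15.] y [-41. -35.   2.  34.  40.]
wrist 64 4580 x [-9. -8. 17. 18.] y [-48. -41.  -4.  40.  47.]
wrist 72 7584 x [-7.  1. 17. 19.] y [-54. -46.   2.  45.  54.]
wrist 80 9213 x [ 2.  7. 17. 19.] y [-60. -53.  -1.  52.  59.]
wrist 88 3456 x [11. 12. 18. 19.] y [-59. -51.   2.  51.  58.]
side 0 1 x [2. 2. 2. 2.] y [-4. -4. -4. -4. -4.]
side 8 22 x [ 3.  6. 13. 14.] y [-11. -11.  -0.  12.  17.]
side 16 33 x [-8. -4. 12. 13.] y [-14. -13.  -4.  13.  15.]
side 24 30 x [-4. -0. 12. 13.] y [-14. -13.  -4.  14.  14.]
side 32 30 x [-5. -3. 13. 14.] y [-13. -12.  -4.  12.  13.]
side 40 23 x [ 3.  5. 13. 13.] y [-15. -12.  -3.   9.  14.]
side 48 59 x [-5.  4. 15. 17.] y [-30. -27.   3.  26.  31.]
side 56 96 x [-12.  -8.  14.  17.] y [-37. -30.  -8.  37.  43.]
side 64 76 x [-14.  -6.  16.  18.] y [-42. -38.   5.  39.  44.]
side 72 88 x [-8. -2. 17. 19.] y [-47. -44.   7.  46.  52.]
side 80 93 x [-7.  1. 18. 19.] y [-58. -50.   6.  54.  59.]
side 88 130 x [-9.  1. 18. 19.] y [-61. -59. -11.  55.  60.]
side 96 149 x [-12.  -7.  20.  22.] y [-60. -58. -13.  58.  60.]
side 104 118 x [-6. -1. 21. 22.] y [-48. -42.  -8.  33.  50.]
```

```bash
python3 -m creep '[[[0,0,0.08,0,0,0,-1],[0,0,0.08,0,0,0,-1],[0,0,0,0,0,0,-1]]]'; python3 -m creep '[[[0,0,0.033,0,0,0,-1],[0,0,0.033,0,0,0,-1],[0,0,0.033,0,0,0,-1],[0,0,0,0,0,0,-1]]]';  python3 -m creep '[[[0,0,0.033,0,0,0,-1],[0,0,0,0,0,0,-1]]]'
```

```text
t: 3.95
position: [0.5617, 0.0753, 0.1321]
eef_rot: [-0.157, 0.988, 0.0, -0.002]
wrist_force: [-0.7, -0.1, -0.7]
grip_width: 0.001
t: 4.35
position: [0.5635, 0.0754, 0.1191]
eef_rot: [-0.157, 0.988, 0.0, -0.0]
wrist_force: [-1.8, 0.6, 2.3]
grip_width: -0.003
t: 4.55
position: [0.564, 0.0755, 0.1146]
eef_rot: [-0.156, 0.988, 0.0, 0.0]
wrist_force: [-0.6, 1.2, 4.9]
grip_width: -0.001
```

```bash
python3 -m creep '[[[0,0,0.02,0,0,0,-1],[0,0,0,0,0,0,-1]]]';  python3 -m creep '[[[0,0,0.015,0,0,0,-1],[0,0,0,0,0,0,-1]]]'; python3 - <<'E'
from h import *
im,d=camera('side'); cv2.imwrite('pics/s3.png',cv2.resize(im[112:262,130:330,::-1],None,fx=4,fy=4,interpolation=cv2.INTER_CUBIC))
im,d=camera('wrist'); cv2.imwrite('pics/w3.png',im[:,:,::-1])
print(state()['wrist_force'])
E
```

```text
t: 4.75
position: [0.5643, 0.0756, 0.1119]
eef_rot: [-0.156, 0.988, 0.0, 0.001]
wrist_force: [0.3, 1.5, 4.6]
grip_width: 0.0
t: 4.95
position: [0.5647, 0.0757, 0.1098]
eef_rot: [-0.156, 0.988, 0.0, 0.001]
wrist_force: [0.3, 1.8, 4.7]
grip_width: -0.0
[0.57171352 2.37092844 5.23881575]
```

View pics/s3.png

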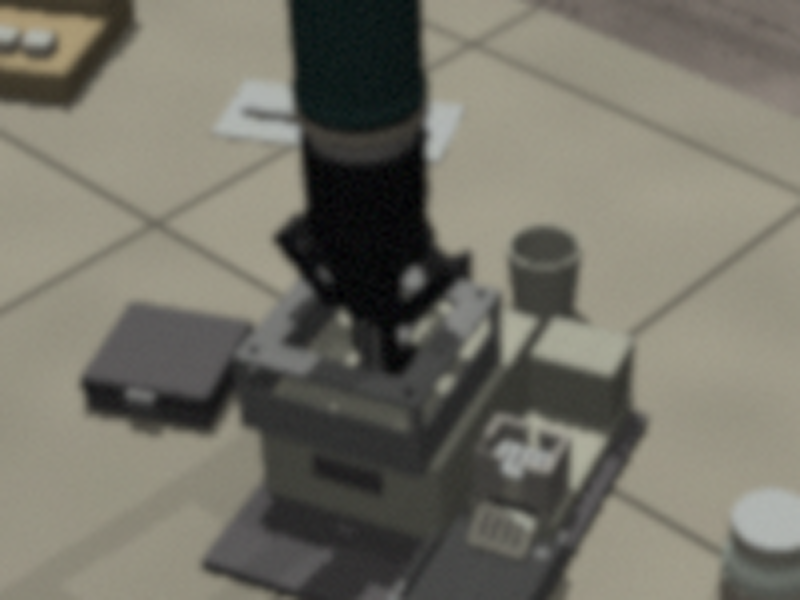

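View pics/w3.png

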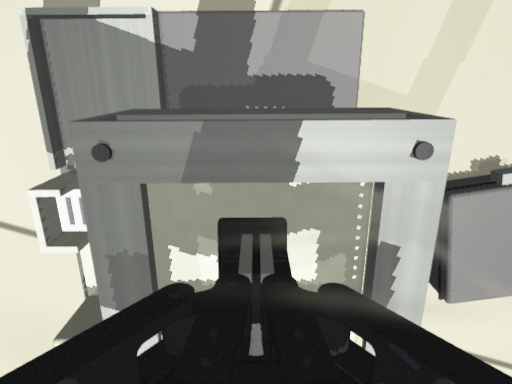

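```bash
python3 -m creep '[[[0,0,0.013,0,0,0,-1],[0,0,0,0,0,0,-1]]]';  python3 -m creep '[[[0,0,0.01,0,0,0,-1],[0,0,0,0,0,0,-1]]]';python3 - <<'E'
from h import *
im,d=camera('side'); cv2.imwrite('pics/s4.png',cv2.resize(im[112:262,130:330,::-1],None,fx=4,fy=4,interpolation=cv2.INTER_CUBIC))
print(state()['wrist_force'],state()['torque'])
E
```

```text
t: 5.25
position: [0.565, 0.0758, 0.1081]
eef_rot: [-0.156, 0.988, 0.0, 0.002]
wrist_force: [0.8, 3.2, 5.9]
grip_width: 0.0
t: 5.45
position: [0.5652, 0.0758, 0.1067]
eef_rot: [-0.156, 0.988, 0.0, 0.002]
wrist_force: [0.5, 3.4, 7.1]
grip_width: 0.007
[1.06263556 2.69277197 5.62639782] [ 0.53599293 -0.19440799  0.01666368]
```

View pics/s4.png

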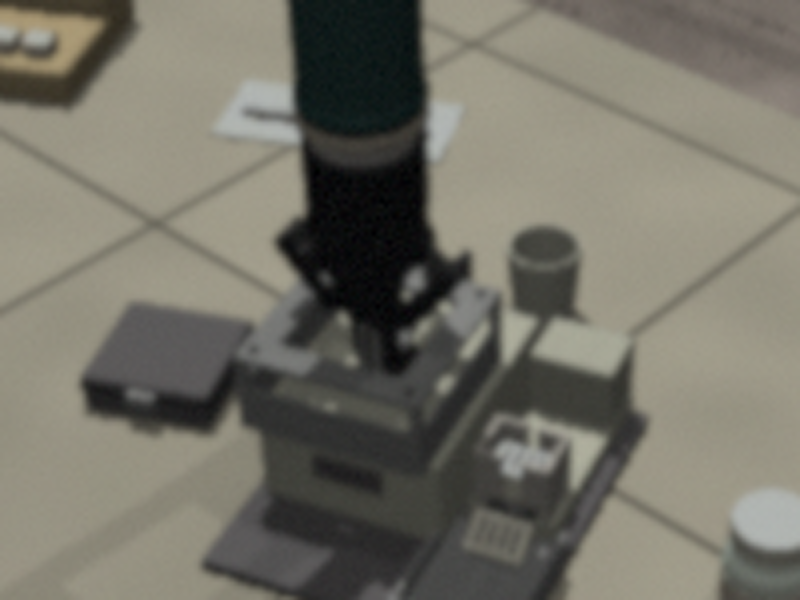

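```bash
python3 -m creep '[[[0,0,0.01,0,0,0,-1],[0,0,0,0,0,0,-1]]]';  python3 -m creep '[[[0,0,0.01,0,0,0,-1],[0,0,0,0,0,0,-1]]]'
```

```text
t: 5.7
position: [0.5655, 0.0759, 0.1055]
eef_rot: [-0.156, 0.988, 0.0, 0.002]
wrist_force: [1.0, 3.3, 8.1]
grip_width: 0.0
t: 5.9
position: [0.5657, 0.076, 0.105]
eef_rot: [-0.156, 0.988, 0.0, 0.002]
wrist_force: [-2.8, 2.9, 17.4]
grip_width: -0.002
```

```bash
python3 -m creep '[[[0,0,0.007,0,0,0,-1],[0,0,0,0,0,0,-1],[0,0,0,0,0,0,-1]]]';python3 - <<'E'
from h import *
im,d=camera('wrist'); cv2.imwrite('pics/w5.png',im[:,:,::-1])
F,cx,cy,T,_=K('wrist'); r,c=np.mgrid[:384,:512]; Ti=np.linalg.inv(T)
P=np.stack([(c-cx)/F*d,-(r-cy)/F*d,-d],-1)@Ti[:3,:3].T+Ti[:3,3]
xd=np.array([.949,.315])
for rr in range(222,236,2):
    for cc in (232,): print(rr,cc,P[rr,cc].round(4), ((P[rr,cc][:2]-[.5676,.0753])@xd).round(4))
m=(P[...,2]>.085)&(P[...,2]<.1)&(im.max(-1)<60)&(r>205)&(r<240)&(c>200)&(c<300)
X=(P[m][:,:2]-[.5676,.0753])@xd; print(m.sum(), np.polyfit(X,P[m][:,2],1))
im,d=camera('side'); cv2.imwrite('pics/s5.png',cv2.resize(im[112:262,130:330,::-1],None,fx=4,fy=4,interpolation=cv2.INTER_CUBIC))
E
```

```text
t: 6.2
position: [0.5658, 0.076, 0.1046]
eef_rot: [-0.156, 0.988, 0.0, 0.003]
wrist_force: [-3.6, 3.3, 21.8]
grip_width: -0.003
222 232 [0.5576 0.0606 0.0914] -0.0141
224 232 [0.558  0.0609 0.0928] -0.0136
226 232 [0.5593 0.0612 0.0922] -0.0123
228 232 [0.56   0.0615 0.0928] -0.0115
230 232 [0.5606 0.0617 0.0939] -0.011
232 232 [0.5618 0.062  0.0935] -0.0097
234 232 [0.5621 0.0623 0.0949] -0.0093
1183 [0.39622631 0.09715983]
```

View pics/w5.png

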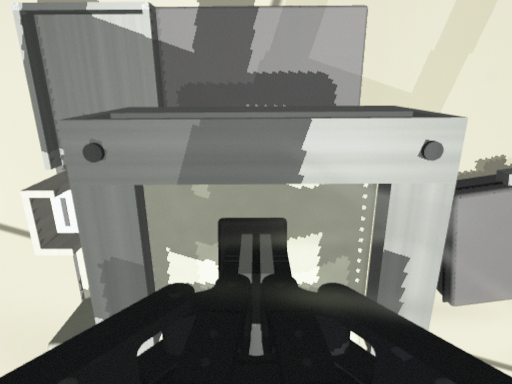

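View pics/s5.png

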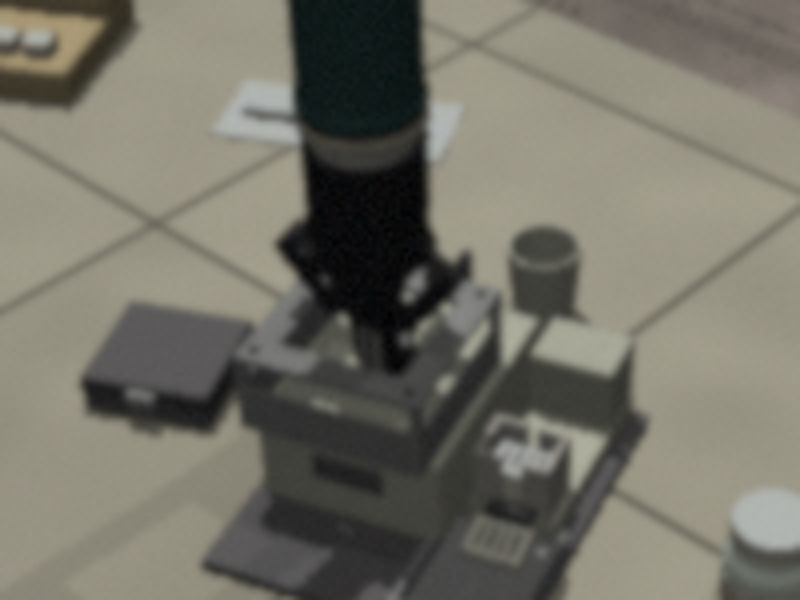

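```bash
python3 -m creep '[[[0,0,-0.04,0,0,0,-1],[0,0,-0.06,0,0,0,-1],[0,0,-0.06,0,0,0,-1],[0,0,-0.08,0,0,0,-1],[0,0,-0.1,0,0,0,-1],[0,0,-0.15,0,0,0,-1],[0,0,-0.25,0,0,0,-1],[0,0,-0.25,0,0,0,-1]]]'; python3 -m creep '[[[0.25,0.25,-0.1,0,0,0,-1],[0.25,0.25,-0.1,0,0,0,-1],[0.25,0.25,0,0,0,0,-1],[0.2,0.25,0,0,0,0,-1],[0,0.25,0,0,0,0,-1],[0,0,0,0,0,0,-1],[0,0,0,0,0,0,-1],[0,0,0,0,0,0,-1],[0,0,0,0,0,0,-1],[0,0,0,0,0,0,-1]]]';python3 - <<'E'
from h import *
for n in('top','side'):
    im,d=camera(n); np.savez(n+'6.npz',im=im,d=d)
    a=im[120:280,170:370] if n=='top' else im[140:300,140:340]
    cv2.imwrite(f'pics/{n}6.png',cv2.resize(a[...,::-1],None,fx=4,fy=3.7,interpolation=cv2.INTER_CUBIC))
    for t in('cassette1','lever_pad'):
        for x in landmark_of(n,t)[:4]: print(n,t,x['p'],x['point'],px2w(n,*x['point'],z=.122 if t=='lever_pad' else .012).round(3))
F,cx,cy,T,_=K('top'); z0=np.load('top0.npz'); z6=np.load('top6.npz')
r,c=np.mgrid[:384,:512]; Ti=np.linalg.inv(T)
for z in(z0,z6):
    d=z['d'];P=np.stack([(c-cx)/F*d,-(r-cy)/F*d,-d],-1)@Ti[:3,:3].T+Ti[:3,3]
    k=P[201:208,231:238]; print('pad z',np.median(k[...,2]), 'magazine z',P[190:200:3,276:284:3,2].round(3).tolist())
E
```

```text
t: 7.1
position: [0.5628, 0.0751, 0.2514]
eef_rot: [-0.156, 0.988, -0.0, -0.001]
wrist_force: [1.5, -0.6, 0.4]
grip_width: -0.002
t: 8.1
position: [0.3821, 0.2029, 0.2773]
eef_rot: [-0.156, 0.988, -0.0, -0.0]
wrist_force: [-0.2, 0.3, 0.3]
grip_width: 0.001
top cassette1 0.73 [192.6, 277.0] [ 0.603 -0.023  0.012]
top cassette1 0.56 [220.4, 335.1] [ 0.535 -0.161  0.012]
top cassette1 0.49 [209.2, 280.7] [ 0.562 -0.031  0.012]
top cassette1 0.47 [256.8, 341.9] [ 0.449 -0.175  0.012]
top lever_pad 0.58 [203.2, 233.6] [0.57  0.076 0.122]
side cassette1 0.68 [249.3, 254.9] [ 0.557 -0.035  0.012]
side cassette1 0.61 [229.5, 257.6] [0.617 0.009 0.012]
side cassette1 0.57 [306.8, 266.1] [ 0.437 -0.176  0.012]
side cassette1 0.46 [281.6, 285.8] [ 0.525 -0.162  0.012]
side lever_pad 0.53 [194.5, 221.7] [0.566 0.085 0.122]
pad z 0.12317770913758153 magazine z [[0.055, 0.055, 0.057], [0.056, 0.059, 0.056], [0.057, 0.056, 0.055], [0.057, 0.055, 0.033]]
pad z 0.12236869137130346 magazine z [[0.051, 0.049, 0.049], [0.051, 0.054, 0.054], [0.05, 0.046, 0.053], [0.051, 0.047, 0.026]]
```

View pics/top6.png

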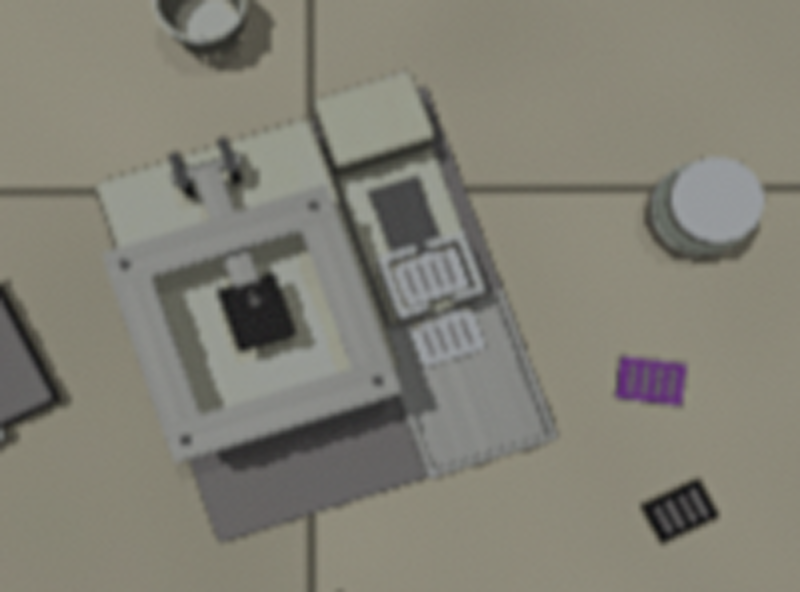

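View pics/side6.png

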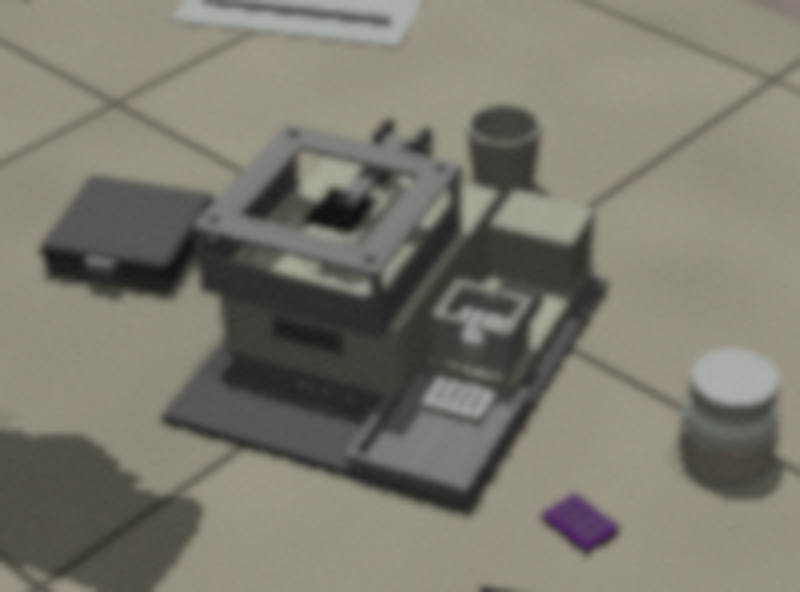

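```bash
python3 - <<'E'
from h import *
d=np.load('top6.npz')['d']
for r,c in((208,277),(207,288),(211,282),(215,278),(213,288),(225,290)): print(px2w('top',r,c,depth=d[r,c]).round(3))
print(state()['t']); sign_off()
E
```

```text
[ 0.565 -0.022  0.018]
[ 0.567 -0.048  0.02 ]
[ 0.558 -0.034  0.021]
[ 0.548 -0.024  0.018]
[ 0.553 -0.048  0.018]
[ 0.524 -0.053  0.012]
8.4
the job is handed in; nothing more can be done
```

One cassette is dispensed and lies in the tray. I reached down through the guard window with the gripper shut, pressed the lever once and lifted straight back out. I signed off at about 8.4 s.

- **Press:** I lowered in steps. The wrist force stayed between 5 and 8 N, then rose to 17 and 22 N while the tip moved down only about 1 mm more. The pad top then measured about 97 mm high, which is the height given for all the way down.
- **After release:** The pad is back at about 122 mm. One cassette lies flat in the tray, its top about 18–20 mm above the bench. The stack's top dropped from about 56 mm to about 50 mm; one cassette is 8 mm, so this fits within the depth noise.
- **Bystanders and guard:** The beaker and jar look unmoved in the before and after pictures. So does the slide box, though the last top picture shows only its edge. I planned the descent so the fingers had roughly 18 mm or more of room to the guard at full depth.
- **Unclear readings:** There was a sideways force of about 3 N during the press. I took it as friction on the tilting pad, but I didn't confirm that. The cameras disagreed by up to about 8 mm on the pad's position, so I used the wrist camera's measurement.

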